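Load the sieve shaker and set its amplitude wheel

ROBOT

A 7-joint arm with a two-finger parallel gripper is mounted at the origin on a cart in front of the work surface, level with it; the furniture and walls round the work are solid. World frame = base frame: x ahead of the robot, y to its left, z up, the work surface at z = 0. Lengths are in mm, angles in rad, forces in N, time in s.
With the tool pointing down it reaches from about 425 to 875 mm from the base axis. Payload 8.4 kg.
Tool frame: the origin (TCP) lies at the very end of the fingers, on their centre line; the grasp point (between the pads) lies 19 mm behind it; z points along the fingers, y is the line along which they close (so a half turn about z gives the same grasp; the last joint's range is limited). The gripper opens to 87 mm and grips with 3 to 60 N. Pads are 19 mm wide; open, the fingers measure 117 mm over their backs; the gripper's body (75 mm by 190 mm) begins 51 mm behind the grasp point.
Start: joints at [-1.311, 0.333, 0.04, 1.465, -0.013, 1.343, -0.059], TCP at [228.248, 608.577, 222.546] pointing down, gripper open.
Joint ranges: [-2.58, 2.58], [-0.38, 2.09], [-1.3, 1.39], [0.25, 2.4], [-1.5, 4.64], [0.08, 2.09], [-2.65, 2.65]. Speed limits (rad/s): [2.22, 2.22, 2.79, 2.79, 3.14, 3.14, 3.14].

INTERFACE

Orientations are given as [roll, pitch, yaw] about the fixed x, y, z axes, in that order (R = Rz(yaw) Ry(pitch) Rx(roll)).
In Python, from workcell import ctrl gives the robot as it stands.
- The arm moves only by the tool carry_out, never from a script. Its argument "targets" is text: rows parted by semicolons, each of 6 numbers parted by spaces: the shift along the tool's x, y, z in cm, then the turn, a rotation vector about the tool's x, y, z in rad. In form: x y z ax ay az; .... A call has 1 to 12 rows; each row shifts and turns the commanded pose from where the row before left it, along the tool's axes as they then stand; what a row does not reach is not made up. A row lasts 1/8 s, in which the tool goes at most 62.5 mm and 10.7 degrees, less where a joint would pass 70% of its speed; a pose out of reach is approached as far as the arm can. A call with a gripper value outside its range is refused whole. "hand" is the finger opening in cm, from 0 to 8.7, set as the call begins (left out, the last holds). The fingers move at their own pace and stop on an object; "squeeze" is the grip in N (left out, the last holds). Time passes only in rows, so rows that do not move let the fingers close. It gives the time, the measured TCP pose, the force, the opening and the grip force at its end, in the units of the state.
- ctrl.sense(): the state, without advancing time (a new reading comes with each control period).
- ctrl.camera(name): name is "scene" or "top"; returns a dict with "color" (480x640x3 uint8, blue, green, red), "fov_y" (degrees; the focal length in pixels is half the picture's height over the tangent of half this angle, whatever the lens; pixels are square), "cx", "cy" (the principal point, pixels), "rvec" (rotation vector, rad) and "tvec" (3), from world to camera coordinates, as OpenCV has them. Camera axes: x right, y down, z forward; pixel columns grow to the right and rows downward; lengths in mm; the calibration is good to about 2 mm. A picture is of the moment at which its call begins. There is no depth.
- ctrl.job_done(): hands the job in; it is judged then, once.
The state is a dict: "time": time; "joints": joint angles; "dq": joint speeds; "tau": joint torques, N m; "ee_pos": TCP position; "orientation": TCP orientation; "wrist_force": force on the tool from outside, world axes, zero at the start; "moment": the same for the moment, N m; "gripper_width": finger opening in mm; "finger_force": force on a finger pad.
Only numpy, scipy, OpenCV 4.12 (cv2) and the standard library are available. Lean on these libraries where they do the work, as an engineer would, in place of code of your own. Each camera call takes 0.05 s, during which the arm holds its last target. There are 200 camera calls.

TASK

Get the small sieve shaker ready for a run: first roll its edge thumbwheel with a fingertip until the red needle is fully home at the zero end of the scale, the end nearest the robot. Then build the stack squarely centred and flat on the shaker's plate: the blue base disc at the bottom, every brass sieve that is on the bench (in any order) on it, the orange lid on top (each piece is the same both ways up). Last, roll the thumbwheel until the red needle stands level with the green mark, let go, and leave the brown bottle and the clear beaker round about undisturbed.

Things in the scene. Friction and masses are not known exactly. Their poses are not given: they have to be found in the camera images.
- shaker: fixed low white bench shaker with a blue band, 100 (x) x 230 (y) x 42 mm high; origin on the bench under its centre; its x axis points from its front face (towards the robot) to its back, y to its left along its length, z up. The round plate is at its left end, the thumbwheel at its right end, the scale between them. Standing place and yaw vary.
- plate (a point): centre of the top face of the fixed round aluminium shaker plate (84 mm across, with a blue ring line of 61 mm and a dark centre), 50 mm above the bench; axes as the shaker's
- wheel_top (a point): fixed point at the crown of the black ribbed thumbwheel when nothing presses on it, 52 mm above the bench. The wheel (44 mm across, 11 mm wide, axle along the shaker's y) stands 10 mm proud of the panel in a slot 48 mm long (along the shaker's x) and 15 mm wide with a bezel 1 mm high. It is sprung: it gives way downwards up to 6 mm, 2 N at first, 1 N more per mm; 3 mm of press is plenty
- scale_zero (a point): fixed zero end of the white scale (its end towards the robot), where the needle tip stands when fully home; the scale runs 60 mm from here along the shaker's +x, with a black tick every 10 mm; axes as the shaker's
- needle_tip (a point): centre of the red needle, a bar 26 mm long across the scale, 2.4 mm wide; it slides along the scale (shaker's x), driven by the thumbwheel alone, and cannot be pushed by hand; its axes are the shaker's
- mark_tip (a point): the point of the scale level with the green set mark (a tab on the scale's edge towards the plate); fixed during a run, 20 to 45 mm from scale_zero along the shaker's x; axes as the shaker's. The needle is set when its x equals this point's x
- base: blue round base disc with a bare metal spot on each face, 60 mm across, 18 mm high, 0.12 kg; origin at its very centre, 9 mm above its underside, z along its axis. It, the sieves and the lid are flat discs with both faces alike: either way up will do. They carry one another as plain discs (solid, not nesting), and each is taken across its 60 mm width
- sieve_1: brass round sieve with a grey wire mesh sunk in both faces, 60 mm across, 18 mm high, 0.1 kg; origin at its very centre, z along its axis; all sieves are alike, either way up will do. Absent in some starts
- sieve_2: brass round sieve with a grey wire mesh sunk in both faces, 60 mm across, 18 mm high, 0.1 kg; origin at its very centre, z along its axis; all sieves are alike, either way up will do. Absent in some starts
- sieve_3: brass round sieve with a grey wire mesh sunk in both faces, 60 mm across, 18 mm high, 0.1 kg; origin at its very centre, z along its axis; all sieves are alike, either way up will do. Absent in some starts
- lid: orange round flat lid with a white spot on each face, 60 mm across, 18 mm high, 0.1 kg; origin at its very centre, z along its axis; either way up will do
- stand_corner (a point): fixed: near left top corner of the blue base plate, 30 mm high, of the tall homogeniser stand to the right of the discs; the plate runs 270 mm from here along world +x and 215 mm along world -y. A finger must not come down on it
- beaker_100: clear plastic beaker, 54 mm across, 68 mm high, standing loose to the left of the shaker; origin under its centre; bystander
- amber_bottle: brown glass bottle with blue cap, 60 mm across, 133 mm high, standing loose behind the shaker; origin under its centre; bystander
- wheel (a joint): turn of the thumbwheel in rad: 0 with the needle home, up to 6.0 as the needle goes 60 mm along the shaker's +x (10 mm per rad; 22 mm of rim travel per rad). A fingertip on the crown drawn to the shaker's +x (away from the robot) sends the needle to +x, drawn to -x to zero; strokes of about 20 to 25 mm must be repeated. It turns lightly (1 N at the rim) and stays where left
Not all that is in view belongs to the job. What is shaped like the base but purple or turquoise is not meant.

How it is judged:
By the outcome, as a careful person would: the job done as asked, in the order asked, and still so for the second after the job is handed in, with the robot touching nothing.
Of sieve_1, sieve_2, sieve_3 only 2 to 3 are there at a start; the rules pass over those that are not, and their reading is None.
At some moment in a run one of lid may be knocked a few centimetres aside while the robot is not near it.
Once in a run the grip may slacken for a moment while it holds something.
It also fails if it takes over 208 s, if anything falls off the work surface, if the arm or the gripper's body presses on something with over 40 N, if the wrist force passes 120 N, or if a joint passes its speed limit or range.

## Working session

There is one attempt and no reset: what is moved stays moved. The work goes in short steps, Python scripts to look and compute and a tool call to move; the robot and the scene stay as the last step left them, time stands still between calls to the robot, and variables do not carry over. Pictures are saved under pics/ and viewed, at most 14 in all, crops included, and the job is handed in when it is done.

Besides the shell and the picture viewer there is one more tool, called after "Request:" by a JSON object that holds its "name" and its "arguments", one argument or row to a line. carry_out: Moves the arm, as the interface text tells. Its arguments: {"type":"object","properties":{"targets":{"type":"string"},"hand":{"type":"number"},"squeeze":{"type":"number"}},"required":["targets"]}

```bash
mkdir -p pics; python3 - <<'E'
from workcell import ctrl
import cv2
for n in("scene","top"):
    c=ctrl.camera(n); cv2.imwrite(f"pics/{n}0.png",c["color"]); print(n,c["fov_y"],c["cx"],c["cy"],c["rvec"],c["tvec"])
print(ctrl.sense())
E
```

```text
scene 51.22549150607459 318.24584915724654 232.4196685721744 [ 0.7467267  -2.2563431   1.47995804] [ 661.73524433   50.18530444 1183.84491982]
top 47.01684720610647 312.39201290457413 239.27049129418515 [ 2.14090488 -2.1595115   0.11868089] [ 399.44918504  560.70984271 1040.53149167]
{'time': 0.1, 'joints': array([-1.31119458,  0.33382523,  0.03988841,  1.46618169, -0.0134426 ,
        1.34324584, -0.05850211]), 'dq': array([ 0.001476  , -0.00230544,  0.0015379 , -0.00231282,  0.00049445,
        0.00041226,  0.00080049]), 'tau': array([ 4.11548739e-03, -6.57810688e+01,  1.34030398e+00, -4.04708397e+01,
       -5.96169219e-02,  4.09641839e-02,  3.30450632e-05]), 'ee_pos': array([228.12437654, 608.22081048, 221.75864409]), 'orientation': array([-3.14019962e+00,  5.64503841e-05,  2.78274933e+00]), 'wrist_force': array([-0.39051242,  0.11984458,  1.27057726]), 'moment': array([ 0.02156854, -0.03659066, -0.0083256 ]), 'finger_force': 0.0, 'gripper_width': 86.83324371959037}
```

View pics/scene0.png

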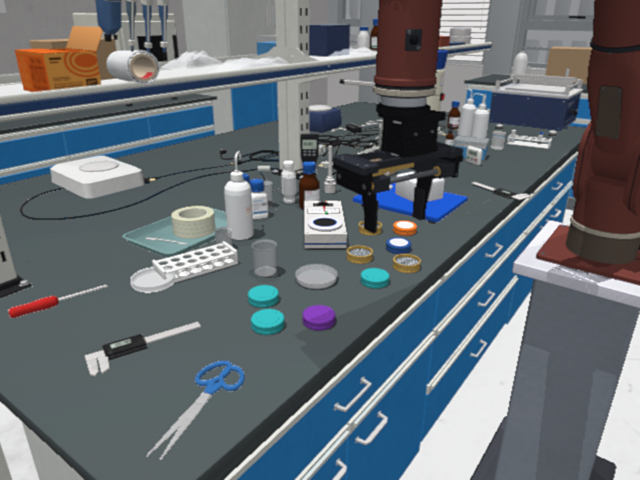

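View pics/top0.png

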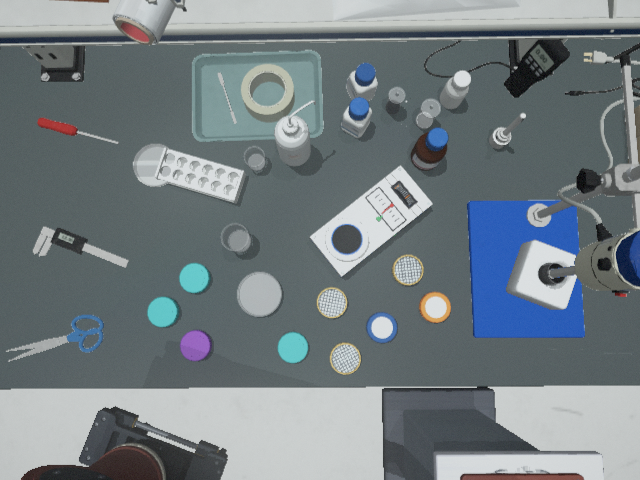

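The top view shows sieves at (332,303), (345,358) and (408,270), the base (blue rim, metal spot) at (382,327) and the lid at (435,307). The shaker plate is at (347,240), the needle near (388,208) and the wheel near (404,187).
Look-alikes I am rejecting: turquoise (195,278), (163,312), (293,348), purple (196,345) and the grey dish (259,294).

```bash
cat >h.py <<'E'
import numpy as np,cv2
from workcell import ctrl
def cam(n):
    c=ctrl.camera(n);c["f"]=240/np.tan(np.radians(c["fov_y"]/2));c["R"]=cv2.Rodrigues(np.array(c["rvec"],float))[0];c["t"]=np.array(c["tvec"],float).ravel();return c
def ray(c,u,v,z):
    d=c["R"].T@np.array([(u-c["cx"])/c["f"],(v-c["cy"])/c["f"],1]);o=-c["R"].T@c["t"]
    return (o+d*(z-o[2])/d[2])
def proj(c,p):
    q=c["R"]@np.array(p,float)+c["t"];return c["f"]*q[:2]/q[2]+[c["cx"],c["cy"]]
def crop(c,x0,y0,w,h,s,name):
    cv2.imwrite("pics/"+name,cv2.resize(c["color"][y0:y0+h,x0:x0+w],None,fx=s,fy=s,interpolation=cv2.INTER_CUBIC))
E
python3 - <<'E'
from h import *
c=cam("top");crop(c,300,160,160,120,5,"c1.png")
crop(c,300,240,160,140,4,"c2.png")
for n,(u,v) in dict(s1=(332,303),s2=(345,358),s3=(408,270),base=(382,327),lid=(435,307)).items(): print(n,ray(c,u,v,18).round(1))
print('tcp',proj(c,ctrl.sense()["ee_pos"]))
E
```

```text
s1 [440.3 357.4  18. ]
s2 [334.2 333.5  18. ]
s3 [503.8 206.7  18. ]
base [393.1 260.5  18. ]
lid [430.9 156.2  18. ]
tcp [174.76972955 440.43807707]
```

View pics/c1.png

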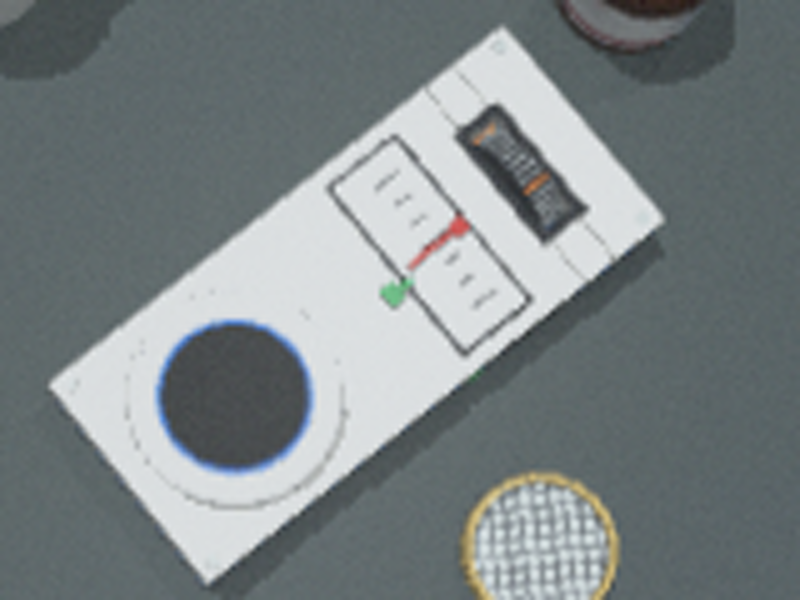

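View pics/c2.png

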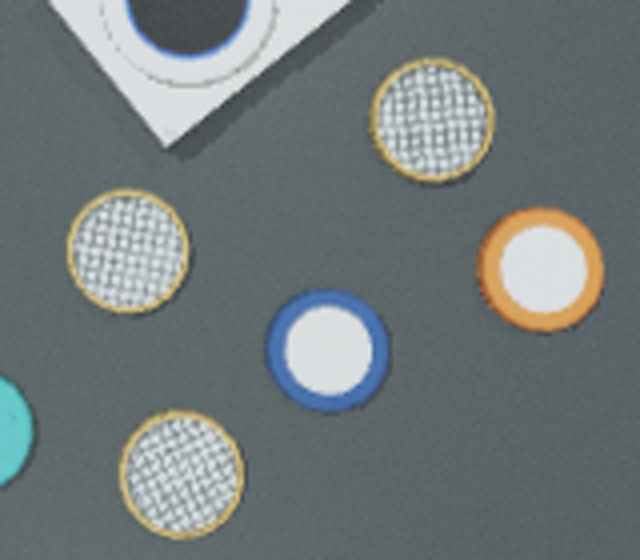

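The crop c1 shows the shaker with its plate centre at crop (235,396), needle (435,247), green mark (397,292) and wheel (522,173). Crop c2 confirms the base, lid and three sieves.

```bash
cat >>h.py <<'E'
def blobs(c,cond,z,amin=150,roi=(300,160,470,390)):
    h=cv2.cvtColor(c["color"],cv2.COLOR_BGR2HSV).astype(int);H,S,V=h[...,0],h[...,1],h[...,2]
    m=cond(H,S,V).astype(np.uint8);k=np.zeros_like(m);k[roi[1]:roi[3],roi[0]:roi[2]]=1;m*=k
    out=[]
    for q in cv2.findContours(m,cv2.RETR_EXTERNAL,cv2.CHAIN_APPROX_NONE)[0]:
        if cv2.contourArea(q)>=amin:
            (u,v),(a,b),_=cv2.fitEllipse(q) if len(q)>=5 else cv2.minAreaRect(q)
            out.append((np.round([u,v,a,b],1),ray(c,u,v,z)[:2].round(1)))
    return out
blue=lambda H,S,V:(H>100)&(H<122)&(S>110)
orange=lambda H,S,V:(H>8)&(H<20)&(S>110)&(V>120)
brass=lambda H,S,V:(H>18)&(H<27)&(S>80)
red=lambda H,S,V:((H<6)|(H>174))&(S>100)
green=lambda H,S,V:(H>55)&(H<85)&(S>70)&(V>90)
E
python3 - <<'E'
from h import *
c=cam("top")
for n,f,z,a in(("blue",blue,18,150),("orange",orange,18,150),("brass",brass,18,100)):print(n,blobs(c,f,z,a))
print("plate",[b for b in blobs(c,blue,50,150)])
P=[ray(c,(x+.5)/5-.5+300,(y+.5)/5-.5+160,42)[:2] for x,y in((503,27),(664,218),(208,583),(50,385))]
print(np.round(P,1),'centre',np.mean(P,0))
ex=((P[0]-P[1])+(P[3]-P[2]));ey=((P[3]-P[0])+(P[2]-P[1]))
print(np.degrees(np.arctan2(ex[1],ex[0])),np.degrees(np.arctan2(ey[1],ey[0]))-90,np.linalg.norm(ex)/2,np.linalg.norm(ey)/2)
yaw=np.arctan2(ex[1]+0,ex[0]);yy=np.arctan2(-ey[0],ey[1]);yaw=yy;print('yaw',yaw)
C=np.mean(P,0);R=np.array([[np.cos(yaw),-np.sin(yaw)],[np.sin(yaw),np.cos(yaw)]])
for n,x,y,z in(("plate",235,396,50),("zero tick",485,300,43),("far tick",386,182,43),("needle a",412,266,44),("needle b",460,227,44),("green",397,292,43),("green in",412,281,43),("wheel",522,173,44)):
    w=ray(c,(x+.5)/5-.5+300,(y+.5)/5-.5+160,z)[:2];print(n,w.round(1),(R.T@(w-C)).round(1))
E
```

```text
blue [(array([381.4, 327.2,  29.3,  30.3]), array([392.7, 261.6]))]
orange [(array([434.7, 306.9,  29.8,  31.2]), array([431. , 156.9]))]
brass [(array([344.9, 358.2,  30. ,  30.9]), array([333.9, 333.6]))]
plate [(array([381.4, 327.2,  29.3,  30.3]), array([393.8, 265.1]))]
[[709.9 219.9]
 [632.5 159.1]
 [491.3 339.5]
 [568.9 399.9]] centre [600.6610032  279.59250188]
38.02398499429058 38.05599589289366 98.38222220617891 228.88585004202113
yaw 0.6642024284564336
plate [562.9 328.3] [ 0.3 61.6]
zero tick [600.6 230. ] [-30.6 -39. ]
far tick [647.8 267.5] [ 29.7 -38.6]
needle a [614.2 258.2] [ -2.5 -25.1]
needle b [629.4 239.1] [ -2.3 -49.6]
green [604.1 264.2] [ -6.8 -14.2]
green in [608.4 258.2] [ -7.1 -21.6]
wheel [650.6 214.3] [ -0.9 -82.2]
```

Request:
{"name": "carry_out", "arguments": {
  "targets": "0 0 0 0 0 0.183; 0 0 0 0 0 0.183; 0 0 0 0 0 0.182; 0 0 0 0 0 0",
  "hand": 0,
  "squeeze": 20
}}

```text
time: 0.7
ee_pos: [228.2, 608.5, 222.3]
orientation: [-3.141, 0.0, 2.236]
wrist_force: [-0.1, 0.7, -0.4]
gripper_width: 54.8
finger_force: 0.0
```

Request:
{"name": "carry_out", "arguments": {
  "targets": "-4.75 0.87 0 0 0 0; -4.75 0.87 0 0 0 0; -4.75 0.87 0 0 0 0; -4.75 0.87 0 0 0 0; -4.75 0.87 0 0 0 0; -4.75 0.87 0 0 0 0; -4.75 0.87 0 0 0 0; -4.75 0.87 0 0 0 0; -4.75 0.87 0 0 0 0; -4.75 0.87 0 0 0 0; -4.75 0.87 0 0 0 0; -4.75 0.87 0 0 0 0"
}}

```text
time: 2.2
ee_pos: [662.7, 223.1, 222.4]
orientation: [-3.141, -0.0, 2.24]
wrist_force: [-0.1, 0.5, 0.5]
gripper_width: 0.6
finger_force: 0.0
```

```bash
cat >>h.py <<'E'
from scipy.spatial.transform import Rotation as Ro
C=np.array([600.66,279.59]);YAW=.6642;RS=np.array([[np.cos(YAW),-np.sin(YAW)],[np.sin(YAW),np.cos(YAW)]])
sh=lambda w:RS.T@(np.array(w)[:2]-C)
un=lambda s:RS@np.array(s)+C
def go(x,y,z,yaw=YAW+np.pi/2):
    "tool-axis shift in cm and turn to world goal"
    s=ctrl.sense();R=Ro.from_euler('xyz',s["orientation"]);G=Ro.from_euler('xyz',[np.pi,0,yaw])
    d=(R.inv().apply(np.array([x,y,z])-s["ee_pos"])/10).round(2); print('t',round(s["time"],1),'pos',s["ee_pos"].round(1),'sh',sh(s["ee_pos"]).round(1),'d',d,'turn',(R.inv()*G).as_rotvec().round(3),'w',round(s["gripper_width"],1),'F',s["wrist_force"].round(1))
    return d
E
python3 - <<'E'
from h import *
x,y=un([14,-82]);go(x,y,49)
c=cam("scene");crop(c,250,130,200,150,4,"s1.png")
c=cam("top");print([(p,ray(c,*p,133)[:2],sh(ray(c,*p,133))) for p in[(438,137)]])
E
```

```text
t 2.2 pos [662.7 223.1 222.4] sh [ 14.  -82.8] d [ 0.07  0.   17.34] turn [-0.    -0.     0.005] w 0.6 F [-0.1  0.5  0.5]
[((438, 137), array([737.32962802, 163.53821405]), array([  36.07732348, -175.62753479]))]
```

View pics/s1.png

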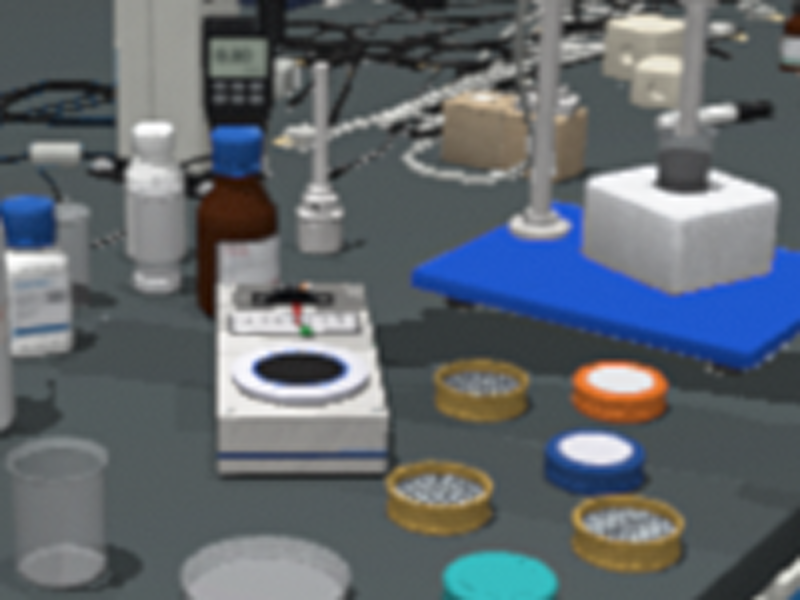

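The crop shows the bottle, shaker, base, lid and all three sieves clearly. The gripper isn't visible where I expected it, so I'll check the projection.

```bash
python3 - <<'E'
from h import *
c=cam("scene");t=cam("top");s=ctrl.sense()
for p in (s["ee_pos"],[228,608,222],[562.9,328.3,50],[650,214,52]):print(proj(c,p),proj(t,p))
print("scene cam",-c["R"].T@c["t"],"top cam",-t["R"].T@t["t"])
cv2.imwrite("pics/s2.png",np.hstack([cv2.resize(c["color"],(400,300)),cv2.resize(t["color"],(400,300))]))
E
```

```text
[317.3538616  138.83228979] [414.91710329 165.07597338]
[394.73672823 223.29671227] [174.92522167 440.54970473]
[324.00922114 221.77287549] [346.62025626 238.81072649]
[322.69529645 200.96887771] [404.80298189 193.6807035 ]
scene cam [ -99.80147836 1251.0632259   516.5088211 ] top cam [ 429.92310494  379.59567258 1108.03168434]
```

View pics/s2.png

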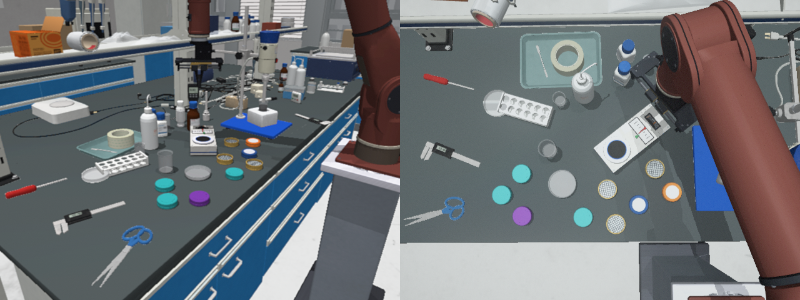

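Request:
{"name": "carry_out", "arguments": {
  "targets": "0.07 0 5 0 0 0; 0 0 5 0 0 0; 0 0 5 0 0 0; 0 0 1.5 0 0 0; 0 0 0.8 0 0 0; 0 -0.7 0 0 0 0; 0 -0.7 0 0 0 0; 0 -0.7 0 0 0 0; 0 -0.7 0 0 0 0; 0 0 0 0 0 0"
}}

```text
time: 3.65
ee_pos: [638.5, 206.3, 49.7]
orientation: [-3.14, -0.0, 2.234]
wrist_force: [-2.4, -1.6, 3.2]
gripper_width: 0.8
finger_force: 2.2
```

```bash
python3 - <<'E'
from h import *
x,y=un([-14,-82]);go(x,y,49)
c=cam("top");crop(c,360,180,60,50,6,"w1.png")
print([(b,sh(b[1])) for b in blobs(c,red,44,3,(370,190,410,235))])
E
```

```text
t 3.6 pos [638.5 206.3  49.7] sh [-15.4 -81. ] d [-0.09  0.14  0.07] turn [-0.001 -0.    -0.001] w 0.8 F [-2.4 -1.6  3.2]
[((array([395.6, 209.7,   2. ,   5.9]), array([620.1, 231.6])), array([-14.27519309, -49.77120214]))]
```

Request:
{"name": "carry_out", "arguments": {
  "targets": "0 0 -1.2 0 0 0; 0 1.45 0 0 0 0; 0 1.45 0 0 0 0; 0 0 1.2 0 0 0; 0 -0.7 0 0 0 0; 0 -0.7 0 0 0 0; 0 -0.7 0 0 0 0; 0 -0.7 0 0 0 0; 0 0 -1.2 0 0 0; 0 1.4 0 0 0 0; 0 1.4 0 0 0 0; 0 0 1.2 0 0 0"
}}

```text
time: 5.2
ee_pos: [663.4, 226.6, 49.5]
orientation: [3.14, 0.0, 2.236]
wrist_force: [1.4, 0.8, 8.4]
gripper_width: 0.7
finger_force: 5.8
```

Request:
{"name": "carry_out", "arguments": {
  "targets": "0 -0.7 0 0 0 0; 0 -0.7 0 0 0 0; 0 -0.7 0 0 0 0; 0 -0.7 0 0 0 0; 0 0 -1.2 0 0 0; 0 0 -2 0 0 0; 0 0 0 0 0 0"
}}

```text
time: 6.08
ee_pos: [641.3, 208.3, 84.0]
orientation: [3.138, 0.001, 2.235]
wrist_force: [-0.1, 0.3, -0.2]
gripper_width: 0.6
finger_force: 0.0
```

```bash
python3 - <<'E'
from h import *
go(391,262,100)
c=cam("top")
print([(b,sh(b[1])) for b in blobs(c,red,44,3,(370,190,415,240))])
crop(c,355,175,80,60,10,"w1.png")
E
```

```text
t 6.1 pos [641.3 208.3  84. ] sh [-11.9 -81.2] d [ 19.66 -16.4   -1.67] turn [ 0.003  0.001 -0.   ] w 0.6 F [-0.1  0.3 -0.2]
[((array([400. , 216.5,   2.1,   6.4]), array([606.4, 223.4])), array([-30.11743366, -47.78288281]))]
```

View pics/w1.png

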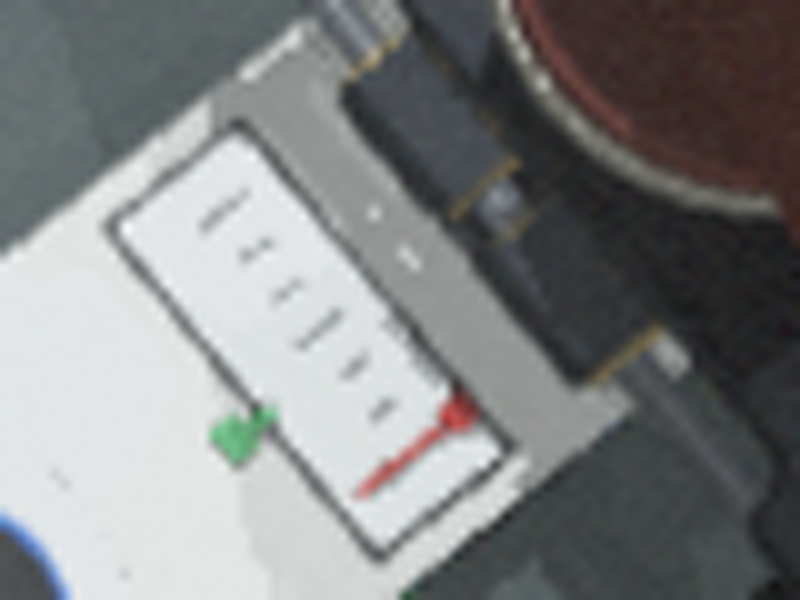

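The needle is home at shaker x = −30.1, seated against the stop. Next, the base.

Request:
{"name": "carry_out", "arguments": {
  "targets": "3.24 -2.72 0 0 0 0; 3.24 -2.72 0 0 0 0; 3.24 -2.72 0 0 0 0; 3.24 -2.73 0 0 0 0; 3.24 -2.73 0 0 0 0; 3.25 -2.73 0 0 0 0; 0 0 4 0 0 0; 0 0 2 0 0 0; 0 0 1 0 0 0; 0 0 0 0 0 0",
  "hand": 8.4
}}

```text
time: 7.38
ee_pos: [391.2, 260.0, 11.1]
orientation: [-3.14, 0.0, 2.235]
wrist_force: [-0.8, 0.8, 0.2]
gripper_width: 82.6
finger_force: 0.0
```

```bash
python3 - <<'E'
from h import *
go(392.7,260.6,2.5)
E
```

```text
t 7.4 pos [391.2 260.   11.1] sh [-177.   113.7] d [-0.04  0.16  0.86] turn [-0.001  0.    -0.   ] w 82.6 F [-0.8  0.8  0.2]
```

Request:
{"name": "carry_out", "arguments": {
  "targets": "-0.04 0.16 0.86 0 0 0; 0 0 0 0 0 0"
}}

```text
time: 7.62
ee_pos: [393.0, 261.0, 2.8]
orientation: [-3.141, 0.0, 2.235]
wrist_force: [0.3, -0.6, -0.3]
gripper_width: 84.0
finger_force: 0.0
```

Request:
{"name": "carry_out", "arguments": {
  "targets": "0 0 0 0 0 0; 0 0 0 0 0 0; 0 0 0 0 0 0; 0 0 0 0 0 0; 0 0 -3 0 0 0; 0 0 -4 0 0 0; 0 0 -3 0 0 0; 0 0 0 0 0 0",
  "hand": 5,
  "squeeze": 35
}}

```text
time: 8.62
ee_pos: [394.0, 262.0, 104.9]
orientation: [3.138, -0.001, 2.235]
wrist_force: [0.3, 0.3, -1.7]
gripper_width: 59.5
finger_force: 35.0
```

```bash
python3 - <<'E'
from h import *
x,y=un([0,61.8]);go(x,y,52.5)
c=cam("top");print([(b,sh(b[1])) for b in blobs(c,blue,50,10)])
E
```

```text
t 8.6 pos [394.  262.  104.9] sh [-173.6  113.5] d [-5.17 17.34  5.31] turn [ 0.004 -0.001 -0.   ] w 59.5 F [ 0.3  0.3 -1.7]
[((array([468.2, 214. ,   1.8,  69.6]), array([609. ,  92.5])), array([-108.7607759 , -152.45759189]))]
```

```bash
python3 - <<'E'
from h import *
c=cam("top");c["color"]=cv2.imread("pics/top0.png")
for s,v in((40,255),(60,255),(80,255)):
  print([(b,sh(b[1])) for b in blobs(c,lambda H,S,V:(H>100)&(H<125)&(S>s)|(V<100)&(S<0),50,60,(325,218,369,262))])
print([(b,sh(b[1])) for b in blobs(c,lambda H,S,V:(V<150),50,300,(329,222,366,259))])
E
```

```text
[((array([346.5, 239. ,  30.6,  31.2]), array([562.6, 328.5])), array([ 0.18073057, 61.97353497]))]
[((array([346.5, 238.9,  30.2,  30.8]), array([562.7, 328.6])), array([ 0.32111453, 61.99063305]))]
[((array([346.5, 238.9,  29.8,  30.4]), array([562.7, 328.5])), array([ 0.25947159, 61.91189203]))]
[((array([346.5, 238.8,  27.9,  28.5]), array([562.9, 328.6])), array([ 0.47859657, 61.86734717]))]
```

Request:
{"name": "carry_out", "arguments": {
  "targets": "-0.86 2.9 0 0 0 0; -0.86 2.9 0 0 0 0; -0.86 2.9 0 0 0 0; -0.86 2.9 0 0 0 0; -0.86 2.9 0 0 0 0; -0.86 2.86 0 0 0 0; 0 0 2.5 0 0 0; 0 0 1.5 0 0 0; 0 0 0 0 0 0; 0 0 0 0 0 0"
}}

```text
time: 9.98
ee_pos: [561.4, 327.4, 63.3]
orientation: [3.141, 0.0, 2.235]
wrist_force: [0.0, -0.1, -1.6]
gripper_width: 59.4
finger_force: 35.0
```

```bash
python3 - <<'E'
from h import *
x,y=un([0.25,61.95]);go(x,y,52.8)
c=cam("top");c["color"][0,0]
print([(b,sh(b[1])) for b in blobs(c,blue,77,100,(320,200,390,270))])
crop(c,310,190,80,80,6,"p1.png")
E
```

```text
t 10.0 pos [561.4 327.4  63.3] sh [-1.4 61.8] d [0.01 0.17 1.05] turn [ 0.  0. -0.] w 59.4 F [ 0.  -0.1 -1.6]
[]
```

Request:
{"name": "carry_out", "arguments": {
  "targets": "0.01 0.17 0.6 0 0 0; 0 0 0.42 0 0 0; 0 0 0 0 0 0; 0 0 0 0 0 0"
}}

```text
time: 10.52
ee_pos: [562.8, 328.8, 53.1]
orientation: [3.141, -0.0, 2.235]
wrist_force: [-0.6, 0.0, 3.0]
gripper_width: 58.9
finger_force: 35.0
```

Request:
{"name": "carry_out", "arguments": {
  "targets": "0 0 0 0 0 0; 0 0 0 0 0 0; 0 0 0 0 0 0; 0 0 0 0 0 0; 0 0 -2.5 0 0 0; 0 0 -4 0 0 0; 0 0 0 0 0 0",
  "hand": 8.4
}}

```text
time: 11.4
ee_pos: [564.7, 329.4, 121.3]
orientation: [3.136, 0.0, 2.235]
wrist_force: [0.7, 0.1, -0.9]
gripper_width: 84.3
finger_force: 0.0
```

```bash
python3 - <<'E'
from h import *
go(503.8,206.7,60)
c=cam("top");print("blue",[(b,sh(b[1])) for b in blobs(c,blue,68,20,(320,200,390,270))])
print("brass",blobs(c,brass,18,40));print("or",blobs(c,orange,18,40))
crop(c,300,190,160,120,5,"p1.png")
E
```

```text
t 11.4 pos [564.7 329.4 121.3] sh [ 2.4 61.4] d [ -5.92 -12.39   6.06] turn [ 0.006  0.    -0.   ] w 84.3 F [ 0.7  0.1 -0.9]
blue [((array([336.6, 245.8,   4.5,  20.2]), array([547.4, 348.4])), array([ 0.47904093, 87.01272447]))]
brass []
or []
```

View pics/p1.png

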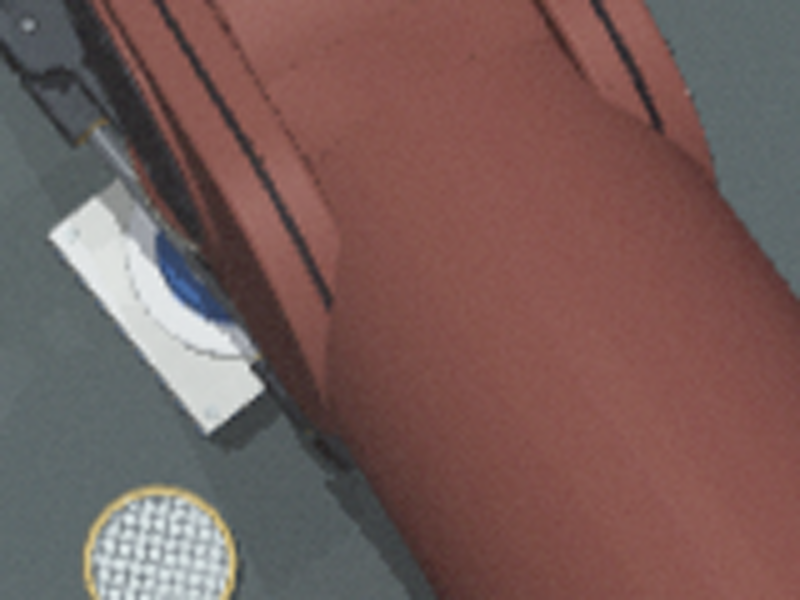

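The arm hides the plate here. I'll check it from over sieve 3, at (408,270).

Request:
{"name": "carry_out", "arguments": {
  "targets": "-1.48 -3.1 0 0 0 0; -1.48 -3.1 0 0 0 0; -1.48 -3.1 0 0 0 0; -1.48 -3.1 0 0 0 0; 0 0 5 0 0 0; 0 0 5 0 0 0; 0 0 1 0 0 0; 0 0 0 0 0 0; 0 0 0 0 0 0"
}}

```text
time: 12.58
ee_pos: [502.7, 206.0, 9.4]
orientation: [3.139, 0.0, 2.235]
wrist_force: [0.1, -0.3, 0.1]
gripper_width: 83.9
finger_force: 0.0
```

```bash
python3 - <<'E'
from h import *
go(503.8,206.7,2.8)
c=cam("top");print("blue",[(b,sh(b[1])) for b in blobs(c,blue,68,20,(320,200,390,270))])
crop(c,300,190,160,120,5,"p2.png")
E
```

```text
t 12.6 pos [502.7 206.    9.4] sh [-122.4    2.4] d [-0.01  0.12  0.66] turn [ 0.002  0.    -0.   ] w 83.9 F [ 0.1 -0.3  0.1]
blue [((array([346.4, 238.1,  29.4,  29.9]), array([562.1, 329.5])), array([ 0.40345489, 63.06915985]))]
```

View pics/p2.png

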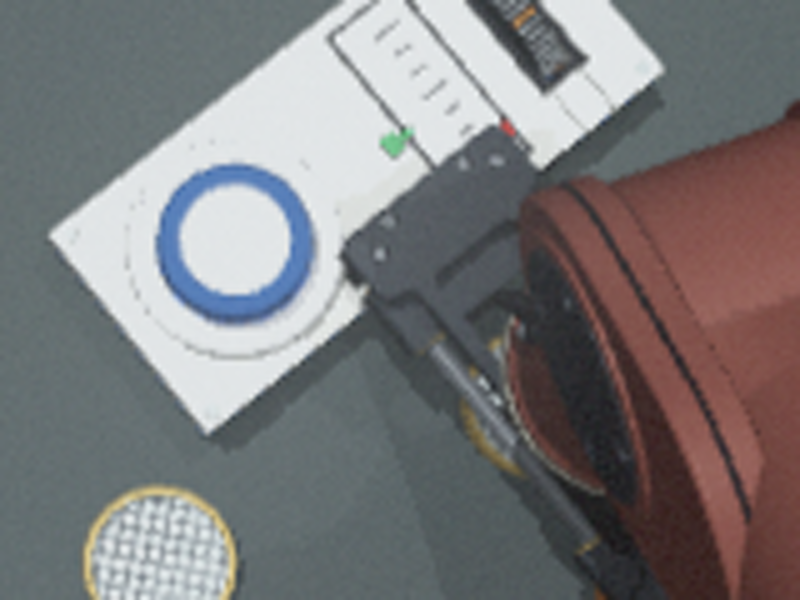

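The base is centred on the plate to within about 1 mm, at (346,238). Next, sieve 3.

Request:
{"name": "carry_out", "arguments": {
  "targets": "0 0.1 0.66 0 0 0; 0 0 0 0 0 0"
}}

```text
time: 12.88
ee_pos: [502.2, 206.2, 1.1]
orientation: [-3.142, -0.0, 2.235]
wrist_force: [0.1, 0.4, 0.9]
gripper_width: 83.9
finger_force: 0.0
```

Request:
{"name": "carry_out", "arguments": {
  "targets": "0 0 0 0 0 0; 0 0 0 0 0 0; 0 0 0 0 0 0; 0 0 0 0 0 0; 0 0 -3 0 0 0; 0 0 -5 0 0 0; 0 0 -3 0 0 0; 0 0 0 0 0 0",
  "hand": 5
}}

```text
time: 13.88
ee_pos: [503.7, 206.8, 113.4]
orientation: [3.137, 0.0, 2.235]
wrist_force: [-0.2, 0.5, -2.0]
gripper_width: 59.5
finger_force: 35.0
```

```bash
python3 - <<'E'
from h import *
x,y=un([0.4,62]);go(x,y,71)
E
```

```text
t 13.9 pos [503.7 206.8 113.4] sh [-121.3    2.4] d [ 5.96 12.15  4.3 ] turn [ 0.004  0.    -0.   ] w 59.5 F [-0.2  0.5 -2. ]
```

Request:
{"name": "carry_out", "arguments": {
  "targets": "1.49 3.04 0 0 0 0; 1.49 3.04 0 0 0 0; 1.49 3.04 0 0 0 0; 1.49 3.03 0 0 0 0; 0 0 2 0 0 0; 0 0 1 0 0 0; 0 0 0 0 0 0; 0 0 0 0 0 0"
}}

```text
time: 14.88
ee_pos: [561.5, 327.2, 81.5]
orientation: [3.141, 0.0, 2.234]
wrist_force: [1.1, -0.1, -0.5]
gripper_width: 59.2
finger_force: 35.0
```

```bash
python3 - <<'E'
from h import *
x,y=un([0.4,62]);
for i in range(3): go(x,y,70.8);cam("top")
E
```

```text
t 14.9 pos [561.5 327.2  81.5] sh [-1.5 61.6] d [0.04 0.19 1.07] turn [ 0.     0.    -0.001] w 59.2 F [ 1.1 -0.1 -0.5]
t 14.9 pos [561.6 327.5  81.8] sh [-1.2 61.8] d [0.02 0.16 1.1 ] turn [ 0.001  0.    -0.001] w 59.3 F [ 0.7 -0.3 -0.1]
t 15.0 pos [561.7 327.7  82. ] sh [-1.1 61.9] d [0.01 0.15 1.12] turn [ 0.001 -0.    -0.001] w 59.3 F [-0.4  0.4 -1.1]
```

Request:
{"name": "carry_out", "arguments": {
  "targets": "0.01 0.14 0.7 0 0 0; 0 0 0.4 0 0 0; 0 0 0 0 0 0; 0 0 0 0 0 0"
}}

```text
time: 15.52
ee_pos: [562.3, 328.7, 70.0]
orientation: [-3.141, 0.0, 2.235]
wrist_force: [-0.2, 0.3, -0.8]
gripper_width: 59.4
finger_force: 35.0
```

Request:
{"name": "carry_out", "arguments": {
  "targets": "0 0 0 0 0 0; 0 0 0 0 0 0; 0 0 0 0 0 0; 0 0 0 0 0 0; 0 0 -2.5 0 0 0; 0 0 -2 0 0 0; 0 0 0 0 0 0; 0 0 0 0 0 0",
  "hand": 8.4
}}

```text
time: 16.52
ee_pos: [562.0, 328.8, 114.7]
orientation: [-3.141, -0.0, 2.235]
wrist_force: [-1.0, -0.1, -0.2]
gripper_width: 84.1
finger_force: 0.0
```

```bash
python3 - <<'E'
from h import *
go(440.3,357.4,60)
E
```

```text
t 16.5 pos [562.  328.8 114.7] sh [-0.1 62.5] d [ 9.76 -7.82  5.47] turn [-0. -0. -0.] w 84.1 F [-1.  -0.1 -0.2]
```

Request:
{"name": "carry_out", "arguments": {
  "targets": "2.44 -1.95 0 0 0 0; 2.44 -1.95 0 0 0 0; 2.44 -1.95 0 0 0 0; 2.44 -1.97 0 0 0 0; 0 0 4 0 0 0; 0 0 3 0 0 0; 0 0 0 0 0 0; 0 0 0 0 0 0"
}}

```text
time: 17.52
ee_pos: [441.0, 357.6, 45.8]
orientation: [3.141, 0.0, 2.235]
wrist_force: [0.3, 0.6, 0.2]
gripper_width: 84.2
finger_force: 0.0
```

```bash
python3 - <<'E'
from h import *
c=cam("top");
print("brass now",blobs(c,lambda H,S,V:(H>15)&(H<30)&(S>60),86,40,(325,215,370,260)))
crop(c,280,190,160,120,5,"p3.png")
c["color"]=cv2.imread("pics/top0.png")
print("brass0",blobs(c,lambda H,S,V:(H>15)&(H<30)&(S>60),18,40),blobs(c,lambda H,S,V:(H>15)&(H<30)&(S>40),18,40))
go(440.3,357.4,2.8)
E
```

```text
brass now []
brass0 [(array([344.9, 358.2,  30.3,  31.5]), array([333.9, 333.7])), (array([435.4, 306.9,  27.8,  28.7]), array([431.1, 155.5])), (array([331.5, 302.3,  29.6,  30.4]), array([441.6, 358.3])), (array([407.5, 269.7,  29.9,  30.9]), array([504.5, 207.7]))] [(array([344.9, 358.1,  30.2,  31.9]), array([334. , 333.7])), (array([435.4, 306.9,  27.8,  28.7]), array([431.1, 155.4])), (array([331.5, 302.2,  29.7,  30.6]), array([441.8, 358.4])), (array([407.4, 269.6,  30.4,  30.9]), array([504.6, 207.8]))]
t 17.6 pos [441.3 357.9  46.3] sh [-77.2 159.9] d [ 0.02 -0.12  4.35] turn [ 0.001 -0.    -0.001] w 83.8 F [ 0.2 -0.2  0.7]
```

View pics/p3.png

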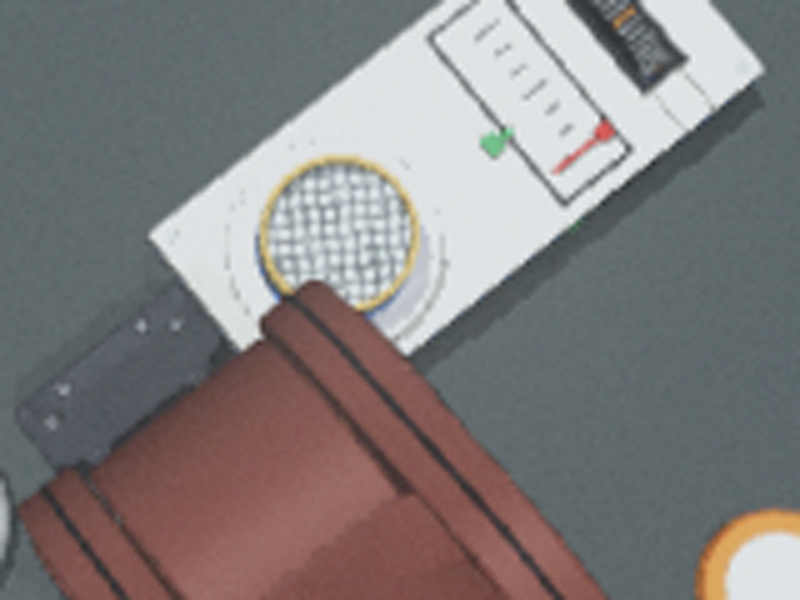

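The sieve sits on the base at about (347,236), and the needle is still home.

Request:
{"name": "carry_out", "arguments": {
  "targets": "0 0 3 0 0 0; 0 0 1.35 0 0 0; 0 0 0 0 0 0; 0 0 0 0 0 0"
}}

```text
time: 18.08
ee_pos: [441.0, 357.8, 2.4]
orientation: [3.141, -0.0, 2.235]
wrist_force: [0.1, 0.7, 0.5]
gripper_width: 83.8
finger_force: 0.0
```

Request:
{"name": "carry_out", "arguments": {
  "targets": "0 0 0 0 0 0; 0 0 0 0 0 0; 0 0 0 0 0 0; 0 0 0 0 0 0; 0 0 -3 0 0 0; 0 0 -5 0 0 0; 0 0 -5 0 0 0; 0 0 0 0 0 0; 0 0 0 0 0 0",
  "hand": 5
}}

```text
time: 19.2
ee_pos: [440.2, 357.3, 131.0]
orientation: [-3.141, -0.0, 2.235]
wrist_force: [-0.4, -0.3, -1.1]
gripper_width: 59.2
finger_force: 35.0
```

```bash
python3 - <<'E'
from h import *
x,y=un([0.4,62]);go(x,y,89)
c=cam("top");print(sh(ray(c,347.4,236.4,86)))
E
```

```text
t 19.2 pos [440.2 357.3 131. ] sh [-78.5 160.1] d [-9.81  7.89  4.2 ] turn [-0.001 -0.    -0.   ] w 59.2 F [-0.4 -0.3 -1.1]
[ 0.42711379 61.80765981]
```

Placed sieve: (0.4, 61.8), which is spot on.

Request:
{"name": "carry_out", "arguments": {
  "targets": "-2.45 1.97 0 0 0 0; -2.45 1.97 0 0 0 0; -2.45 1.97 0 0 0 0; -2.45 1.98 0 0 0 0; 0 0 2 0 0 0; 0 0 1 0 0 0; 0 0 0 0 0 0; 0 0 0 0 0 0; 0 0 0 0 0 0"
}}

```text
time: 20.38
ee_pos: [563.2, 329.4, 102.4]
orientation: [3.14, -0.0, 2.235]
wrist_force: [0.5, -0.7, -0.9]
gripper_width: 59.2
finger_force: 35.0
```

```bash
python3 - <<'E'
from h import *
x,y=un([0.4,62]);go(x,y,88.6)
E
```

```text
t 20.4 pos [563.2 329.4 102.4] sh [ 1.2 62.3] d [-0.03 -0.08  1.38] turn [ 0.001 -0.     0.   ] w 59.2 F [ 0.5 -0.7 -0.9]
```

Request:
{"name": "carry_out", "arguments": {
  "targets": "-0.03 -0.06 0.8 0 0 0; 0 0 0.55 0 0 0; 0 0 0 0 0 0; 0 0 0 0 0 0; 0 0 0 0 0 0"
}}

```text
time: 21.0
ee_pos: [562.8, 328.3, 88.0]
orientation: [-3.141, 0.0, 2.235]
wrist_force: [-0.1, 0.1, -0.8]
gripper_width: 59.2
finger_force: 35.0
```

Request:
{"name": "carry_out", "arguments": {
  "targets": "0 0 0 0 0 0; 0 0 0 0 0 0; 0 0 0 0 0 0; 0 0 0 0 0 0; 0 0 -2.5 0 0 0; 0 0 -2 0 0 0; 0 0 0 0 0 0; 0 0 0 0 0 0",
  "hand": 8.4
}}

```text
time: 22.0
ee_pos: [562.6, 328.2, 132.6]
orientation: [-3.141, -0.0, 2.235]
wrist_force: [0.0, 0.2, 0.4]
gripper_width: 83.7
finger_force: 0.0
```

```bash
python3 - <<'E'
from h import *
go(334,333.6,60)
E
```

```text
t 22.0 pos [562.6 328.2 132.6] sh [-0.  61.8] d [ 14.51 -17.66   7.28] turn [-0.001 -0.    -0.   ] w 83.7 F [0.  0.2 0.4]
```

Request:
{"name": "carry_out", "arguments": {
  "targets": "2.42 -2.94 0 0 0 0; 2.42 -2.94 0 0 0 0; 2.42 -2.94 0 0 0 0; 2.42 -2.94 0 0 0 0; 2.42 -2.95 0 0 0 0; 2.41 -2.95 0 0 0 0; 0 0 5 0 0 0; 0 0 4 0 0 0; 0 0 0 0 0 0; 0 0 0 0 0 0; 0 0 0 0 0 0"
}}

```text
time: 23.38
ee_pos: [335.2, 334.7, 44.7]
orientation: [3.139, -0.001, 2.235]
wrist_force: [0.1, 0.0, 0.1]
gripper_width: 83.8
finger_force: 0.0
```

```bash
python3 - <<'E'
from h import *
go(334.0,333.6,2.6)
c=cam("top");b3=lambda H,S,V:(H>15)&(H<30)&(S>60)
print("stack",[(b,sh(b[1])) for b in blobs(c,b3,104,40,(322,212,375,265))],"lid",blobs(c,orange,18,60))
E
```

```text
t 23.4 pos [335.2 334.7  44.7] sh [-175.1  207. ] d [-0.02 -0.17  4.21] turn [ 0.002 -0.001 -0.   ] w 83.8 F [0.1 0.  0.1]
stack [((array([347.5, 235.7,  31.1,  32.4]), array([561.8, 329.3])), array([4.39459520e-02, 6.30966066e+01]))] lid [(array([434.6, 307. ,  29.9,  31.2]), array([431. , 156.9]))]
```

Request:
{"name": "carry_out", "arguments": {
  "targets": "0 -0.1 3 0 0 0; 0 0 1.2 0 0 0; 0 0 0 0 0 0; 0 0 0 0 0 0"
}}

```text
time: 23.92
ee_pos: [333.8, 333.5, 1.7]
orientation: [3.141, -0.0, 2.235]
wrist_force: [-0.1, -0.4, -0.9]
gripper_width: 84.1
finger_force: 0.0
```

Request:
{"name": "carry_out", "arguments": {
  "targets": "0 0 0 0 0 0; 0 0 0 0 0 0; 0 0 0 0 0 0; 0 0 0 0 0 0; 0 0 -3 0 0 0; 0 0 -5 0 0 0; 0 0 -5 0 0 0; 0 0 -1.5 0 0 0; 0 0 0 0 0 0; 0 0 0 0 0 0",
  "hand": 5
}}

```text
time: 25.18
ee_pos: [332.8, 332.4, 144.5]
orientation: [-3.139, 0.001, 2.235]
wrist_force: [0.3, 0.3, -0.9]
gripper_width: 59.1
finger_force: 35.0
```

```bash
python3 - <<'E'
from h import *
x,y=un([0.3,62]);go(x,y,107)
E
```

```text
t 25.2 pos [332.8 332.4 144.5] sh [-178.3  206.7] d [-14.46  17.88   3.71] turn [-0.003  0.001 -0.   ] w 59.1 F [ 0.3  0.3 -0.9]
```

Request:
{"name": "carry_out", "arguments": {
  "targets": "-2.41 2.97 0 0 0 0; -2.41 2.97 0 0 0 0; -2.41 2.97 0 0 0 0; -2.41 2.97 0 0 0 0; -2.41 2.97 0 0 0 0; -2.41 2.97 0 0 0 0; 0 0 1.5 0 0 0; 0 0 0.8 0 0 0; 0 0 0 0 0 0; 0 0 0 0 0 0; 0 0 0 0 0 0"
}}

```text
time: 26.55
ee_pos: [562.9, 329.5, 123.8]
orientation: [3.141, -0.0, 2.235]
wrist_force: [-0.3, -0.8, -0.4]
gripper_width: 59.2
finger_force: 35.0
```

```bash
python3 - <<'E'
from h import *
x,y=un([0.3,62]);go(x,y,106.4)
E
```

```text
t 26.6 pos [562.9 329.5 123.8] sh [ 1.  62.6] d [-0.06 -0.07  1.74] turn [ 0.001 -0.     0.   ] w 59.2 F [-0.3 -0.8 -0.4]
```

Request:
{"name": "carry_out", "arguments": {
  "targets": "-0.06 -0.06 1 0 0 0; 0 0 0.7 0 0 0; 0 0 0 0 0 0; 0 0 0 0 0 0; 0 0 0 0 0 0"
}}

```text
time: 27.18
ee_pos: [562.9, 328.2, 106.1]
orientation: [-3.141, 0.0, 2.235]
wrist_force: [-1.0, 0.9, -1.3]
gripper_width: 59.4
finger_force: 35.0
```

Request:
{"name": "carry_out", "arguments": {
  "targets": "0 0 0 0 0 0; 0 0 0 0 0 0; 0 0 0 0 0 0; 0 0 0 0 0 0; 0 0 -2.5 0 0 0; 0 0 -2 0 0 0; 0 0 0 0 0 0; 0 0 0 0 0 0",
  "hand": 8.4
}}

```text
time: 28.18
ee_pos: [562.6, 328.2, 150.6]
orientation: [-3.141, -0.0, 2.235]
wrist_force: [-0.1, -0.1, -0.4]
gripper_width: 83.8
finger_force: 0.0
```

```bash
python3 - <<'E'
from h import *
go(431.1,155.8,60)
E
```

```text
t 28.2 pos [562.6 328.2 150.6] sh [-0.  61.7] d [ -5.47 -20.98   9.07] turn [-0.001 -0.    -0.   ] w 83.8 F [-0.1 -0.1 -0.4]
```

```bash
python3 - <<'E'
from h import *
c=cam("scene");print(proj(c,[431,155.8,18]),blobs(c,lambda H,S,V:(H>5)&(H<20)&(S>150),9,20,(300,180,470,300)))
c["color"]=cv2.imread("pics/scene0.png")
print(blobs(c,lambda H,S,V:(H>5)&(H<20)&(S>150),9,20,(300,180,470,300)))
E
```

```text
[404.24028081 224.63888794] [(array([404.4, 227.5,  16. ,  21.4]), array([431.1, 153.3])), (array([308.4, 193.8,  18. ,  32. ]), array([792.7,  92.1]))]
[(array([404.5, 227.1,  15.2,  21.7]), array([432.5, 150.4])), (array([308.4, 193.8,  17.6,  34.3]), array([792.9,  92.2]))]
```

The lid hasn't moved.

Request:
{"name": "carry_out", "arguments": {
  "targets": "-0.91 -3.5 0 0 0 0; -0.91 -3.5 0 0 0 0; -0.91 -3.5 0 0 0 0; -0.91 -3.5 0 0 0 0; -0.91 -3.5 0 0 0 0; -0.91 -3.49 0 0 0 0; 0 0 5 0 0 0; 0 0 5 0 0 0; 0 0 0 0 0 0; 0 0 0 0 0 0; 0 0 0 0 0 0"
}}

```text
time: 29.6
ee_pos: [432.5, 156.6, 52.9]
orientation: [3.139, 0.0, 2.235]
wrist_force: [0.2, -0.4, 1.0]
gripper_width: 83.7
finger_force: 0.0
```

```bash
python3 - <<'E'
from h import *
go(431.1,155.8,2.6)
c=cam("scene");print(blobs(c,lambda H,S,V:(H>5)&(H<20)&(S>150),9,20,(300,200,470,300)))
c=cam("top");b3=lambda H,S,V:(H>15)&(H<30)&(S>60)
print("stack",[(b,sh(b[1])) for b in blobs(c,b3,122,40,(322,205,375,265))],"lid",blobs(c,orange,18,20))
E
```

```text
t 29.6 pos [432.5 156.6  52.9] sh [-208.2    6.8] d [ 0.02 -0.17  5.03] turn [ 0.003  0.    -0.   ] w 83.7 F [ 0.2 -0.4  1. ]
[(array([404.4, 228.2,  14.3,  22. ]), array([429.2, 157. ]))]
stack [((array([347.8, 234.8,  31.8,  34.2]), array([561.1, 329.6])), array([-0.32231235, 63.76433027]))] lid [(array([426.1, 313.8,   8.2,  20.5]), array([417.8, 174. ])), (array([434. , 293.9,   3.7,  11.7]), array([456.5, 157.2]))]
```

Request:
{"name": "carry_out", "arguments": {
  "targets": "0 -0.1 3 0 0 0; 0 0 1.3 0 0 0; 0 0 0.7 0 0 0; 0 0 0 0 0 0; 0 0 0 0 0 0"
}}

```text
time: 30.32
ee_pos: [430.8, 155.5, 1.7]
orientation: [3.141, 0.0, 2.235]
wrist_force: [-0.3, 0.1, -0.0]
gripper_width: 83.9
finger_force: 0.0
```

Request:
{"name": "carry_out", "arguments": {
  "targets": "0 0 0 0 0 0; 0 0 0 0 0 0; 0 0 0 0 0 0; 0 0 0 0 0 0; 0 0 -3 0 0 0; 0 0 -5 0 0 0; 0 0 -5 0 0 0; 0 0 -3.2 0 0 0; 0 0 0 0 0 0; 0 0 0 0 0 0",
  "hand": 5
}}

```text
time: 31.58
ee_pos: [429.9, 155.1, 162.3]
orientation: [-3.14, -0.0, 2.235]
wrist_force: [-0.4, 0.5, -2.1]
gripper_width: 59.0
finger_force: 35.0
```

```bash
python3 - <<'E'
from h import *
x,y=un([0.3,62]);go(x,y,125)
E
```

```text
t 31.6 pos [429.9 155.1 162.3] sh [-211.2    7.3] d [ 5.48 21.16  3.7 ] turn [-0.001 -0.    -0.   ] w 59.0 F [-0.4  0.5 -2.1]
```

Request:
{"name": "carry_out", "arguments": {
  "targets": "0.91 3.53 0 0 0 0; 0.91 3.53 0 0 0 0; 0.91 3.53 0 0 0 0; 0.91 3.53 0 0 0 0; 0.91 3.53 0 0 0 0; 0.91 3.5 0 0 0 0; 0 0 1.5 0 0 0; 0 0 0.7 0 0 0; 0 0 0 0 0 0; 0 0 0 0 0 0; 0 0 0 0 0 0"
}}

```text
time: 32.95
ee_pos: [563.5, 328.5, 141.9]
orientation: [3.141, -0.0, 2.235]
wrist_force: [-0.4, -0.3, -1.8]
gripper_width: 59.3
finger_force: 35.0
```

```bash
python3 - <<'E'
from h import *
x,y=un([0.3,62]);go(x,y,124.4)
E
```

```text
t 33.0 pos [563.5 328.5 141.9] sh [ 0.9 61.4] d [ 0.06 -0.06  1.75] turn [ 0.001 -0.    -0.   ] w 59.3 F [-0.4 -0.3 -1.8]
```

Request:
{"name": "carry_out", "arguments": {
  "targets": "0.05 -0.06 1 0 0 0; 0 0 0.7 0 0 0; 0 0 0 0 0 0; 0 0 0 0 0 0; 0 0 0 0 0 0"
}}

```text
time: 33.58
ee_pos: [562.6, 328.6, 124.1]
orientation: [-3.141, 0.0, 2.235]
wrist_force: [0.2, 0.1, -1.0]
gripper_width: 59.2
finger_force: 35.0
```

Request:
{"name": "carry_out", "arguments": {
  "targets": "0 0 0 0 0 0; 0 0 0 0 0 0; 0 0 0 0 0 0; 0 0 0 0 0 0; 0 0 -2.5 0 0 0; 0 0 -2.5 0 0 0; 0 0 -2 0 0 0; 0 0 0 0 0 0; 0 0 0 0 0 0",
  "hand": 8.4
}}

```text
time: 34.7
ee_pos: [562.2, 328.5, 193.2]
orientation: [-3.14, -0.0, 2.235]
wrist_force: [-1.0, -0.9, -1.1]
gripper_width: 83.9
finger_force: 0.0
```

Request:
{"name": "carry_out", "arguments": {
  "targets": "-3.6 -0.35 0 0 0 0; -3.6 -0.35 0 0 0 0; -3.6 -0.35 0 0 0 0; -3.6 -0.35 0 0 0 0; 0 0 0 0 0 0; 0 0 0 0 0 0; 0 0 0 0 0 0",
  "hand": 0
}}

```text
time: 35.58
ee_pos: [639.5, 208.2, 193.5]
orientation: [-3.141, -0.001, 2.237]
wrist_force: [0.9, 0.5, 0.3]
gripper_width: 21.5
finger_force: 0.0
```

```bash
python3 - <<'E'
from h import *
x,y=un([-14,-82]);go(x,y,60)
c=cam("top");print("lid",[(b,sh(b[1])) for b in blobs(c,orange,140,20,(322,200,380,265))])
crop(c,310,190,110,80,7,"p4.png")
g=[(b,sh(b[1])) for b in blobs(c,green,43,3,(365,200,400,235))];print(g)
print([(b,sh(b[1])) for b in blobs(c,red,44,3,(370,190,415,240))])
E
```

```text
t 35.6 pos [639.5 208.2 193.5] sh [-13.4 -80.2] d [-0.19 -0.05 13.35] turn [-0.001 -0.001  0.002] w 21.5 F [0.9 0.5 0.3]
lid [((array([348.4, 233. ,  32. ,  32.7]), array([562. , 329.4])), array([ 0.26307093, 63.05206177]))]
[((array([378.6, 218.1,   3.4,   5.6]), array([604., 265.])), array([ -6.36375497, -13.54718874]))]
[((array([400.4, 216.1,   2.1,   7.5]), array([607.3, 222.6])), array([-29.90190802, -48.96759742]))]
```

View pics/p4.png

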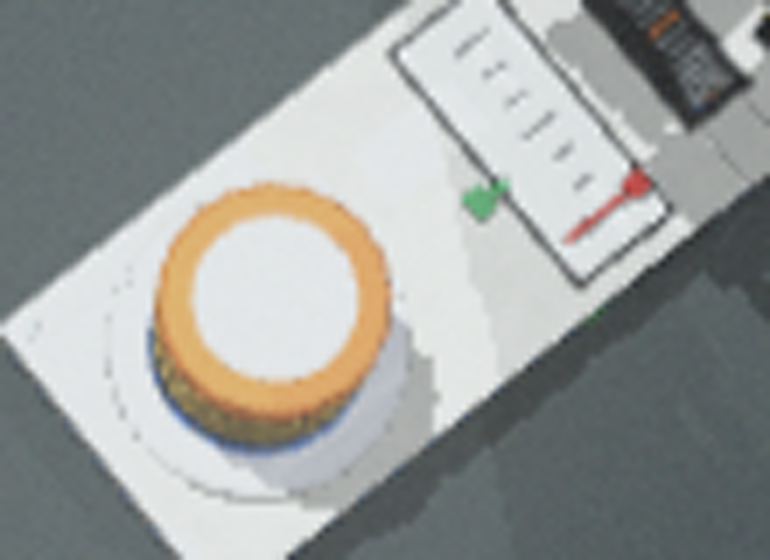

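The stack is square, with the lid centre at (348,233). The needle is still home and the green tab is at (379,218). Now rolling to +x.

Request:
{"name": "carry_out", "arguments": {
  "targets": "-0.19 -0.05 5 0 0 0; 0 0 5 0 0 0; 0 0 2.5 0 0 0; 0 0 1.15 0 0 0; 0 0 0.8 0 0 0; 0 0.7 0 0 0 0; 0 0.7 0 0 0 0; 0 0.7 0 0 0 0; 0 0.7 0 0 0 0; 0 0 0 0 0 0; 0 0 -1.2 0 0 0; 0 0 0 0 0 0"
}}

```text
time: 37.12
ee_pos: [663.6, 221.7, 62.8]
orientation: [3.14, 0.001, 2.234]
wrist_force: [0.6, 1.0, 0.5]
gripper_width: 0.5
finger_force: 0.0
```

```bash
cat >m.py <<'E'
from h import *
x,y=un([-14,-82]);go(x,y,49)
N=[];G=[]
c=cam("top")
for f,z,o,roi in((red,43.5,N,(365,190,415,240)),(green,43.5,G,(365,205,395,235))):
    h=cv2.cvtColor(c["color"],cv2.COLOR_BGR2HSV).astype(int);m=f(h[...,0],h[...,1],h[...,2])
    v,u=np.nonzero(m[roi[1]:roi[3],roi[0]:roi[2]])
    w=h[v+roi[1],u+roi[0],1].astype(float)
    p=np.array([sh(ray(c,a+roi[0],b+roi[1],z)) for a,b in zip(u,v)])
    print(f is red and "needle" or "green",len(p),np.average(p,0,w).round(2),"y",p[:,1].min().round(1),p[:,1].max().round(1))
E
python3 m.py
```

```text
t 37.1 pos [663.6 221.7  62.8] sh [ 13.9 -84.4] d [ 0.23 -2.79  1.38] turn [ 0.001  0.001 -0.001] w 0.5 F [0.6 1.  0.5]
needle 17 [-16.92 -45.65] y -52.9 -30.6
green 18 [ -6.34 -13.72] y -19.7 -9.6
```

Request:
{"name": "carry_out", "arguments": {
  "targets": "0.1 -1.4 0 0 0 0; 0.1 -1.4 0 0 0 0; 0 0 1.0 0 0 0; 0 0 0.35 0 0 0; 0 0.7 0 0 0 0; 0 0.7 0 0 0 0; 0 0.7 0 0 0 0; 0 0 0 0 0 0; 0 0 -1.2 0 0 0; 0 0 -1.5 0 0 0; 0 0 0 0 0 0"
}}

```text
time: 38.55
ee_pos: [657.3, 219.7, 77.0]
orientation: [3.139, 0.0, 2.235]
wrist_force: [0.8, -0.8, -1.3]
gripper_width: 0.4
finger_force: 0.0
```

```bash
python3 m.py; python3 -c "
from h import *
c=cam('top');crop(c,365,185,50,45,12,'n1.png')"
```

```text
t 38.5 pos [657.3 219.7  77. ] sh [  7.6 -82.1] d [ 0.01 -2.17  2.79] turn [ 0.002  0.    -0.   ] w 0.4 F [ 0.8 -0.8 -1.3]
needle 16 [ -6.46 -43.89] y -52.1 -26.8
green 18 [ -6.34 -13.72] y -19.7 -9.6
```

View pics/n1.png

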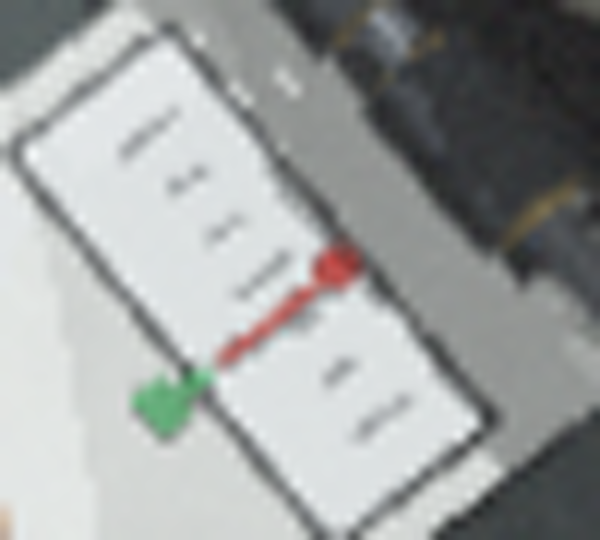

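The needle bar runs (220,360)–(340,265) in the crop, in line with the green tab at (165,405) to within about half a millimetre. One soft-weighted check:

```bash
python3 - <<'E'
from h import *
I=[];
for i in range(6): c=cam("top");I.append(c["color"].astype(float))
I=np.mean(I,0);b,g,r=I[...,0],I[...,1],I[...,2]
vv,uu=np.mgrid[205:235,365:400]
for n,W,z,ylo,yhi in(("needle all",r-np.maximum(g,b)-12,44,-60,-24),("needle bar",r-np.maximum(g,b)-12,44,-44,-24),("needle head",r-np.maximum(g,b)-12,44,-60,-44),("green all",g-np.maximum(r,b)-12,43.5,-24,-5),("green tip",g-np.maximum(r,b)-12,43.5,-24,-15),("green body",g-np.maximum(r,b)-12,43.5,-15,-5)):
    vs,us=np.mgrid[190:235,365:410];w=np.clip(W[190:235,365:410],0,None).ravel()
    p=np.array([sh(ray(c,a,d,z)) for a,d in zip(us.ravel(),vs.ravel())])
    k=(p[:,1]>ylo)&(p[:,1]<yhi)&(abs(p[:,0])<35)&(w>0);print(n,k.sum(),np.average(p[k],0,w[k]).round(2))
E
```

```text
needle all 32 [ -6.34 -42.16]
needle bar 17 [ -6.53 -34.48]
needle head 15 [ -6.19 -48.58]
green all 23 [ -6.22 -13.77]
green tip 8 [ -6.27 -17.73]
green body 15 [ -6.21 -11.93]
```

Request:
{"name": "carry_out", "arguments": {
  "targets": "0 0 -4 0 0 0; 0 0 -4 0 0 0; 0 0 -4 0 0 0; 0 0 0 0 0 0; 0 0 0 0 0 0"
}}

```text
time: 39.58
ee_pos: [656.1, 219.3, 194.5]
orientation: [-3.141, -0.0, 2.235]
wrist_force: [-0.9, -0.3, -0.8]
gripper_width: 0.3
finger_force: 0.0
```

```bash
python3 m.py; python3 - <<'E'
from h import *
c=cam("top");print("lid",[(b,sh(b[1])) for b in blobs(c,orange,140,20,(322,200,380,265))])
c=cam("scene");crop(c,240,120,200,150,4,"f.png")
E
```

```text
t 39.6 pos [656.1 219.3 194.5] sh [  6.5 -81.6] d [-0.04 -2.04 14.55] turn [-0.001 -0.    -0.   ] w 0.3 F [-0.9 -0.3 -0.8]
needle 16 [ -6.47 -43.93] y -52.1 -26.8
green 18 [ -6.34 -13.74] y -19.7 -9.6
lid [((array([348.4, 233. ,  31.9,  32.9]), array([561.9, 329.4])), array([ 0.18432991, 63.11370471]))]
```

View pics/f.png

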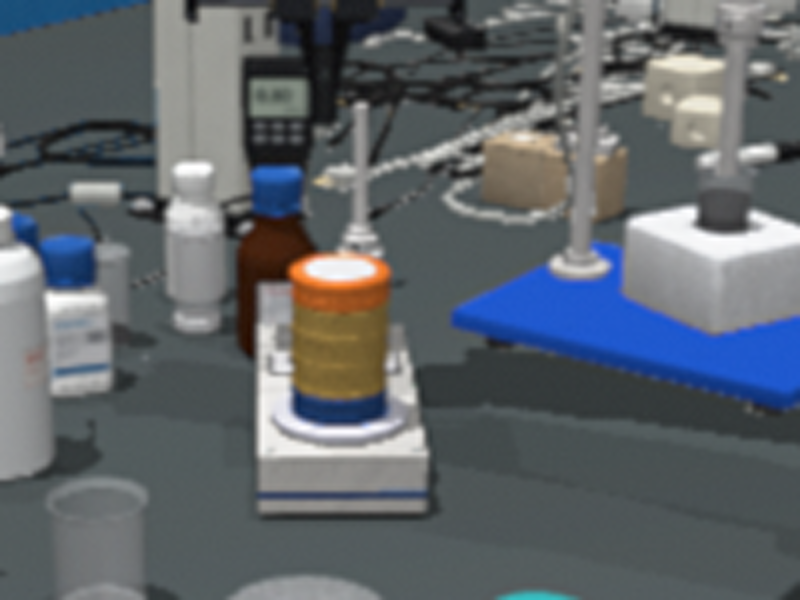

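The stack stands straight on the plate (crop x about 340), the bottle and beaker are where they were, and the needle is on the mark.

```bash
python3 -c "
from workcell import ctrl
print(ctrl.job_done())"
```

```text
the job is handed in; nothing more can be done
None
```

The job is handed in: the needle was first run home to zero, the base, three sieves and lid are stacked within about 1 mm of the plate's centre by camera, the needle was then set within about 0.3 mm of the green mark, and the bottle and beaker were not touched.

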